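# Load two paint bottles from a tray into a grooved drawer

## Task

Put the two paint bottles away in the grooved drawer: carry them in the blue tray (it has a wooden grip on top) to the dock beside the open drawer, set the tray down level between guide rail and kerb with its open nose over the round steel bar, and let go. Then lift its tail (there is a round bar behind it) so that it tips on the steel bar and both bottles slide out, one behind the other, into the drawer's groove before you lower the tray level in the dock again and let go. Last, push the drawer fully home past its catch; leave the cups, the glass and the jar standing where they are.

Things in the scene. Friction and masses are not known exactly. Their poses are not given: they have to be found in the camera images.
- tray: Blue enamelled loading tray, a trough 52 mm wide, walls 52 mm high, about 0.28 kg. Origin: centre of its underside (two runners). y along it to the open nose 95 mm ahead; tail wall 98 mm behind; x across, z up. Floor smooth, 18 mm up: bottles start to slide at 8 to 13 degrees of tilt, freely at 35 to 40. The last 12 mm of the nose has no runners: its underside is 12 mm up.
- tray_grip (a point): Centre of the tray's carrying grip: a wooden bar across its middle, 14 mm wide (along the tray), 16 mm high, 54 mm long (across), on two 5 mm uprights 42 mm apart; 92 mm above the tray's underside, with 30 mm free between it and the bottles. Axes as the tray's.
- tray_tail (a point): Centre of the round wooden bar (14 mm diameter, 42 mm free length, across the tray) by which the tray is tipped: 141 mm behind the grip, 30 mm above the tray's underside, with 36 mm of free space before the tail wall. Axes as the tray's.
- tray_notch (a point): Point in the notch under the tray's nose: 88 mm ahead of the grip, 6 mm above the underside, 5 mm before the runners' ends. It lies on the axis of the dock's steel bar when the tray is docked. Axes as the tray's.
- paint_coral_mid (a point): Middle of the coral and white paint bottle: 33 mm diameter, 88 mm long, about 0.085 kg, lying in the tray along it, cap towards the nose; z along the bottle towards its cap.
- paint_yellow_mid (a point): Middle of the yellow and white paint bottle, same size, lying in the tray in line with the other; either may be the one nearer the nose.
- unit: Fixed plywood unit: cabinet (top 100 mm above the table), its drawer and the loading dock on one base board. Origin on the table under the open drawer; axes as dock_bar's. The dock's deck is 50 mm high and runs from y = -124 to -306 mm; beside it a guide rail 42 mm high (face at x = +30 mm) and a kerb 10 mm high (face at x = -31 mm), both y = -126 to -286 mm.
- dock_bar (a point): Middle of the dock's steel bar (10 mm diameter, along x), fixed, 56 mm above the table and 6 mm above the deck. y points level from the dock to the drawer, x the way the drawer shuts, z up. A docked tray stands level on the deck, its y along this y, its notch point at the bar (up to 20 mm behind will do), 4 mm of play to rail and kerb, its tail bar hanging free beyond the deck; it tips about this bar.
- groove (a point): Middle of the V-groove in the drawer, on the axis of a bottle lying there; moves with the drawer. Axes as dock_bar's. The groove runs along y, 199 mm long, open towards the dock, falling by 9 degrees to its closed end and waxed, so a bottle runs down it by itself; it takes both bottles in line. It faces the dock (x = 0 in dock_bar) when the drawer is open by 77 mm.
- drawer (a joint): Opening of the drawer in m: 0 is shut, flush with the cabinet's face; it starts out by 74 to 80 mm. It slides with about 1.5 N of friction; a ball catch in the last 10 mm takes some 5 to 9 N to pass and then pushes the drawer home.
- drawer_knob (a point): Centre of the outer face of the brass knob on the drawer's front, 26 mm diameter, standing out 28 mm from the panel, 56 mm above the table; moves with the drawer. The panel is 207 mm wide and spans 12 to 84 mm above the table. Push the knob along +x (axes as dock_bar's) until the panel is flush.
- cup_white_tall: Bystander: white ceramic cup, 72 mm wide, 67 mm high; origin at the centre of its underside.
- glass_small: Bystander: small clear glass, 44 mm wide, 43 mm high; origin at the centre of its underside.
- cup_brown: Bystander: small dark brown cup, 52 mm wide, 43 mm high; origin at the centre of its underside.
- jar_yellow_lid: Bystander: white paint jar with a yellow lid, 43 mm wide, 52 mm high; origin at the centre of its underside.

How it is judged:
On the way, in this order (a step that is already met when the one before it is completed fails the run):
1. the tray stands level in the dock with both bottles in it, let go (x of tray_notch in the frame of dock_bar between -0.012 and 0.012 m and y of tray_notch in the frame of dock_bar between -0.02 and 0.006 m and z of tray_notch in the frame of dock_bar between -0.004 and 0.004 m and angle between tray_notch's own z axis and vertical below 0.05 rad and angle between the y axis of tray_notch and the y axis of dock_bar, either way round below 0.12 rad and x of paint_coral_mid in the frame of tray_notch between -0.022 and 0.022 m and y of paint_coral_mid in the frame of tray_notch between -0.19 and -0.02 m and z of paint_coral_mid in the frame of tray_notch between 0.02 and 0.05 m and x of paint_yellow_mid in the frame of tray_notch between -0.022 and 0.022 m and y of paint_yellow_mid in the frame of tray_notch between -0.19 and -0.02 m and z of paint_yellow_mid in the frame of tray_notch between 0.02 and 0.05 m and contact force between the fingers and tray below 0.1 N), for 0.2 s.
2. the tray's tail is being lifted, its nose at the dock's steel bar (tilt over 5 degrees) (angle between tray_notch's own z axis and vertical above 0.09 rad and distance between tray_notch and dock_bar below 0.03 m), for 0.1 s.
3. both bottles have slid into the drawer's groove, the tray still tipped at the bar (y of paint_coral_mid in the frame of groove between -0.058 and 0.064 m and x of paint_coral_mid in the frame of groove between -0.015 and 0.015 m and z of paint_coral_mid in the frame of groove between -0.018 and 0.022 m and angle between the z axis of each of paint_coral_mid, paint_yellow_mid and the y axis of groove, either way round below 0.2 rad and y of paint_yellow_mid in the frame of groove between -0.058 and 0.064 m and x of paint_yellow_mid in the frame of groove between -0.015 and 0.015 m and z of paint_yellow_mid in the frame of groove between -0.018 and 0.022 m and distance between tray_notch and dock_bar below 0.04 m and angle between tray_notch's own z axis and vertical above 0.09 rad), for 0.2 s.
At the end, for the whole second after the job is handed in: The drawer is home (open by less than 2.5 mm) with both bottles lying one behind the other in its groove; the empty tray stands level (within 3 degrees) in the dock, along it within 7 degrees, its notch point at the steel bar (up to 30 mm behind); everything is at rest and let go (x of tray_notch in the frame of dock_bar between -0.012 and 0.012 m and y of tray_notch in the frame of dock_bar between -0.03 and 0.006 m and z of tray_notch in the frame of dock_bar between -0.004 and 0.004 m and angle between tray_notch's own z axis and vertical below 0.05 rad and angle between the y axis of tray_notch and the y axis of dock_bar, either way round below 0.12 rad and y of paint_coral_mid in the frame of groove between -0.058 and 0.064 m and x of paint_coral_mid in the frame of groove between -0.015 and 0.015 m and z of paint_coral_mid in the frame of groove between -0.018 and 0.022 m and angle between the z axis of each of paint_coral_mid, paint_yellow_mid and the y axis of groove, either way round below 0.2 rad and y of paint_yellow_mid in the frame of groove between -0.058 and 0.064 m and x of paint_yellow_mid in the frame of groove between -0.015 and 0.015 m and z of paint_yellow_mid in the frame of groove between -0.018 and 0.022 m and value of joint drawer below 0.0025 m and linear speed of each of tray, paint_coral, paint_yellow below 0.01 m/s); the robot touches nothing.
It fails at once if a cup, the glass or the jar is shoved by more than 3 cm or tipped (distance of any of cup_white_tall, glass_small, cup_brown, jar_yellow_lid from where it was at the start of the episode above 0.03 m or angle between any of cup_white_tall, glass_small, cup_brown, jar_yellow_lid's own z axis and vertical above 0.5 rad).
It fails at once if a bottle falls on the table (height (world z) of any of paint_coral_mid, paint_yellow_mid below 0.028 m).
It also fails if it takes over 64 s, if anything falls off the work surface, if the arm or the gripper's body presses on something with over 40 N, if the wrist force passes 120 N, or if a joint passes its speed limit or range.

## Robot

A 7-joint arm with a two-finger parallel gripper is mounted at the origin on the work surface; the furniture and walls round the work are solid. World frame = base frame: x ahead of the robot, y to its left, z up, the work surface at z = 0. Lengths are in m, angles in rad, forces in N, time in s.
With the tool pointing down it reaches from about 0.4 to 0.85 m from the base axis. Payload 10.4 kg.
Tool frame: the origin (TCP) lies at the very end of the fingers, on their centre line; the grasp point (between the pads) lies 19 mm behind it; z points along the fingers, y is the direction in which the jaws open and shut (so a half turn about z gives the same grasp; the last joint's range is limited). The gripper opens to 85 mm and grips with 20 to 120 N. Pads are 22 mm wide; open, the fingers measure 114 mm over their backs; the gripper's body (76 mm by 85 mm) begins 54 mm behind the grasp point. The pads swing forward as they close: fully open they stand 13 mm farther back than shut.
Start: joints at [-1.239, 0.332, -0.065, 1.46, 0.022, 1.35, -0.088], TCP at [0.217, 0.586, 0.231] pointing down, gripper open.
Joint ranges: [-2.6, 2.6], [-0.5, 2.12], [-1.47, 1.34], [0.16, 2.42], [-1.27, 4.41], [0.06, 2.06], [-2.6, 2.6]. Speed limits (rad/s): [2.22, 2.22, 2.79, 2.79, 3.14, 3.14, 3.14].

## Interface

Orientations are given as a rotation vector (axis times angle).
In Python, from station import state, read_camera, close_job gives the robot as it stands.
- The arm moves only by the shell command python3 -m creep 'ROWS' [FORCE]. ROWS is JSON, a list of rows, each an object with "offset": the shift along the tool's x, y, z in m, a list of three; "rotation": the turn, a rotation vector about the tool's x, y, z in rad, a list of three; "gripper": the closure, from -1 (fully open) to 1 (shut). A call has 1 to 10 rows; each row shifts and turns the commanded pose from where the row before left it, along the tool's axes as they then stand; what a row does not reach is not made up. A row lasts 1/10 s, in which the tool goes at most 50 mm and 8.59 degrees, less where a joint would pass 70% of its speed; a pose out of reach is approached as far as the arm can. A call with a gripper value outside its range is refused whole. The fingers move at their own pace and stop on an object; FORCE is the grip in N (left out, the last holds). Time passes only in rows, so rows that do not move let the fingers close. It gives the time, the measured TCP pose, the force and the opening at its end, in the units of the state.
- state(): the state, without advancing time (a new reading comes with each control period).
- read_camera(name): name is "scene" or "top" or "wrist"; returns a dict with "image" (420x560x3 uint8, red, green, blue), "fx", "fy", "cx", "cy" (pixels), "rvec" (rotation vector, rad) and "tvec" (3), from world to camera coordinates, as OpenCV has them. Camera axes: x right, y down, z forward; pixel columns grow to the right and rows downward; lengths in m; the calibration is good to about 2 mm. The wrist camera is an equidistant fisheye: a pixel r from the principal point sees the ray r / f radians off the axis. A picture is of the moment at which its call begins. There is no depth.
- close_job(): hands the job in, once; it reports no verdict.
The state is a dict: "time": time; "joint_positions": joint angles; "joint_velocities": joint speeds; "joint_efforts": joint torques, N m; "tcp_pos": TCP position; "tcp_rot": TCP orientation; "contact_force": force on the tool from outside, world axes, zero at the start; "wrist_torque": the same for the moment, N m; "grip_width": opening from 0.0 (shut) to 1.0 (fully open).
Only numpy, scipy, OpenCV 4.12 (cv2) and the standard library are available. Lean on these libraries where they do the work, as an engineer would, in place of code of your own. Each camera call takes 0.05 s, during which the arm holds its last target. There are 200 camera calls.

## Working session

There is one attempt and no reset: what is moved stays moved. The work goes in short steps, Python scripts to look and compute and a shell command to move; the robot and the scene stay as the last step left them, time stands still between calls to the robot, and variables do not carry over. Pictures are saved under pics/ and viewed, about 8 in all and at most 12, crops included, and the job is handed in when it is done.

```bash
mkdir -p pics; cat > h.py <<'E'
import numpy as np, cv2
from scipy.spatial.transform import Rotation as R
from station import state, read_camera, close_job
def grab(name, out):
    c=read_camera(name); cv2.imwrite('pics/'+out+'.png', c['image'][:,:,::-1]); np.savez('pics/'+out+'.npz', **c); return c
def load(out): return dict(np.load('pics/'+out+'.npz'))
def ray(c,u,v):
    Rm=R.from_rotvec(c['rvec']).as_matrix(); o=-Rm.T@c['tvec']
    return o, Rm.T@np.array([(u-c['cx'])/c['fx'],(v-c['cy'])/c['fy'],1])
def onz(c,u,v,z):
    o,d=ray(c,u,v); return o+d*(z-o[2])/d[2]
def proj(c,p):
    q=R.from_rotvec(c['rvec']).apply(p)+c['tvec']; return q[0]/q[2]*c['fx']+c['cx'], q[1]/q[2]*c['fy']+c['cy']
E
python3 - <<'E'
from h import *
a=grab('top','top0'); b=grab('scene','sc0')
for c in (a,b): print(-R.from_rotvec(c['rvec']).as_matrix().T@c['tvec'], c['fx'])
s=state(); print(s['tcp_pos'],s['tcp_rot'],s['time'],s['grip_width']); print(R.from_rotvec(s['tcp_rot']).as_matrix().round(3))
E
```

```text
[0.39931639 0.06748027 1.12907807] 379.90111807147434
[-0.27350548 -0.63513194  0.73181578] 439.4722005569394
[0.21699146 0.58577628 0.23059439] [-5.54271207e-01 -3.09213110e+00  1.92451889e-03] 0.1 0.9966872769950563
[[-0.938  0.347 -0.   ]
 [ 0.347  0.938 -0.001]
 [-0.    -0.001 -1.   ]]
```

View pics/top0.png

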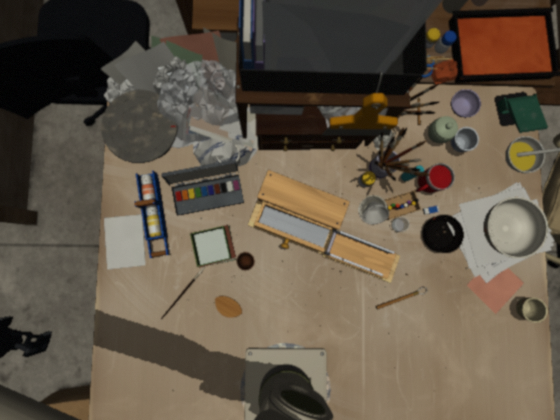

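View pics/sc0.png

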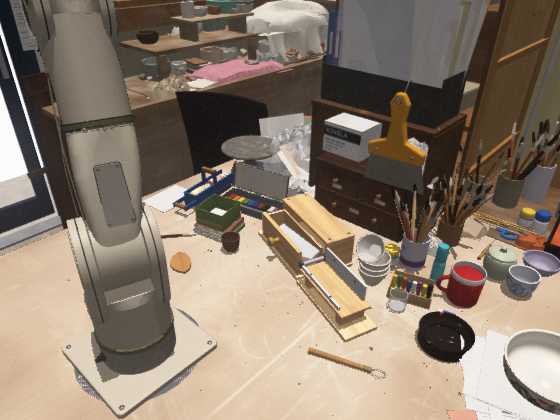

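The top view shows the tray (blue) at about (152,215), bar grip near (147,203), the unit with its groove from (252,222) to (395,265), and the knob at (285,244). The scene view shows the dock at (335,295). I'll enlarge these areas.

```bash
python3 - <<'E'
from h import *
a=load('top0');b=load('sc0')
for n,p in dict(tcp=[.217,.586,.231],base=[0,0,0],x5=[.5,0,0],y3=[.3,.3,0]).items(): print(n,np.round(proj(a,np.array(p))),np.round(proj(b,np.array(p))))
A=a['image'][:,:,::-1]
t=cv2.resize(A[155:275,110:210],None,fx=4,fy=4,interpolation=3); u=cv2.resize(A[165:285,240:410],None,fx=4.5,fy=4.5,interpolation=3)
u=np.clip(u*1.0,0,255).astype(np.uint8)
cv2.imwrite('pics/ctray.png',np.clip(t*1.5,0,255).astype(np.uint8)); cv2.imwrite('pics/cunit.png',u)
E
```

```text
tcp [ 33. 327.] [ 80. 140.]
base [285. 389.] [140. 348.]
x5 [287. 215.] [296. 245.]
y3 [183. 282.] [173. 233.]
```

View pics/ctray.png

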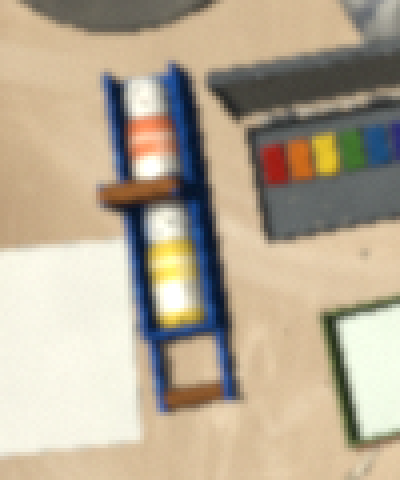

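View pics/cunit.png

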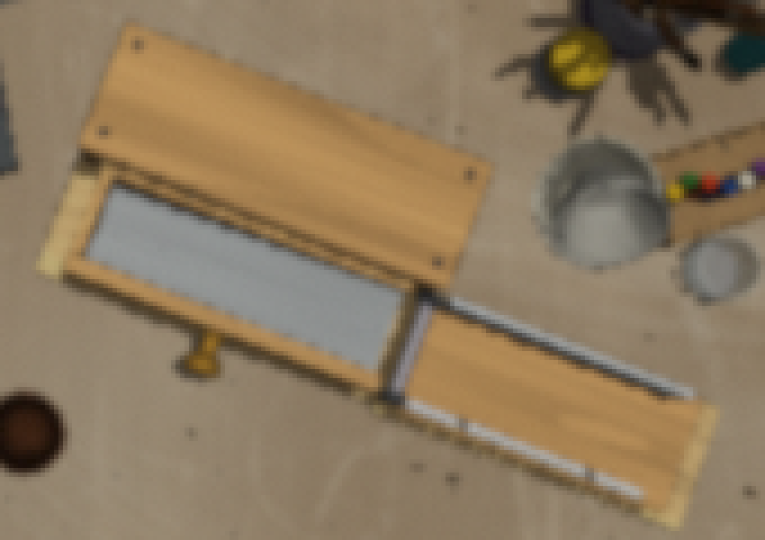

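The crops show the tray's nose pointing up (coral nearer the nose), its grip near crop (139,191), and its tail bar near (196,396). In the unit crop, the steel bar is at about (412,350), the rail top runs (450,297)-(690,393), the kerb top (405,408)-(640,495), and the knob is at (198,365).

```bash
python3 - <<'E'
from h import *
a=load('top0')
T=lambda x,y,z: onz(a,110+(x+.5)/4-.5,155+(y+.5)/4-.5,z)[:2]
U=lambda x,y,z: onz(a,240+(x+.5)/4.5-.5,165+(y+.5)/4.5-.5,z)[:2]
ang=lambda d: np.degrees(np.arctan2(d[1],d[0]))
I=a['image'][155:275,110:210].astype(int); hsv=cv2.cvtColor(a['image'][155:275,110:210],cv2.COLOR_RGB2HSV)
print('grip ends',T(98,197,.1),T(180,186,.1)); 
g=T(139,191.5,.1); t=T(196,396,.037); print('grip',g,'tail',t,'d',np.linalg.norm(g-t),'ang y',ang(g-t))
nl,nr=T(109,75,.052),T(174,66,.052); print('nose walls',nl,nr,np.linalg.norm(nl-nr)); 
wl,wr=T(146,335,.052),T(226,333,.052); print('tail wall',wl,wr,ang((nl+nr)-(wl+wr)),np.linalg.norm((nl+nr)-(wl+wr))/2, 'mid',(nl+nr+wl+wr)/4)
print('cabinet', [ang(U(*p,.1)-U(*q,.1)) for p,q in (((130,25),(490,165)),((80,150),(440,290)))], np.linalg.norm(U(130,25,.1)-U(490,165,.1)))
r=[U(450,297,.092),U(690,393,.092)]; k=[U(405,408,.06),U(640,495,.06)]
print('rail',r,ang(r[0]-r[1]),np.linalg.norm(r[0]-r[1]),'kerb',k,ang(k[0]-k[1]))
b=U(412,350,.061); print('bar',b,'ends',U(428,303,.061),U(398,397,.061))
print('knob',U(198,365,.056),'front panel top',U(65,275,.084),U(385,388,.084))
E
```

```text
grip ends [0.51498135 0.41840989] [0.52339028 0.3640992 ]
grip [0.51918045 0.39128921] tail [0.38165673 0.36438942] d 0.1401298389137261 ang y 11.067385285729022
nose walls [0.60773988 0.43140699] [0.61515123 0.386003  ] 0.046004895121837946
tail wall [0.42384104 0.39678025] [0.42601483 0.34141153] 11.989292148517787 0.19067696318541008 mid [0.51818674 0.38890044]
cabinet [np.float64(69.5626153918296), np.float64(69.58098765530055)] 0.2359869469882031
rail [array([ 0.45155177, -0.13992838]), array([ 0.39517471, -0.28699726])] 69.02628246632139 0.15750437762416294 kerb [array([ 0.38342817, -0.11781469]), array([ 0.33130805, -0.26526351])] 70.53254746820012
bar [ 0.41957764 -0.12207498] ends [ 0.44914067 -0.13221275] [ 0.3902103  -0.11325372]
knob [0.40847748 0.01170267] front panel top [0.4619174  0.09513886] [ 0.39577135 -0.10138029]
```

```bash
python3 -m creep '[{"offset":[-0.044,-0.010,0],"rotation":[0,0,0],"gripper":-1},{"offset":[-0.044,-0.010,0],"rotation":[0,0,0],"gripper":-1},{"offset":[-0.044,-0.010,0],"rotation":[0,0,0],"gripper":-1},{"offset":[-0.044,-0.010,0],"rotation":[0,0,0],"gripper":-1},{"offset":[-0.044,-0.010,0],"rotation":[0,0,0],"gripper":-1},{"offset":[-0.044,-0.010,0],"rotation":[0,0,0],"gripper":-1},{"offset":[-0.044,-0.010,0],"rotation":[0,0,0],"gripper":-1},{"offset":[-0.043,-0.009,0],"rotation":[0,0,0],"gripper":-1}]' 40
python3 -m creep '[{"offset":[0,0,0],"rotation":[0,0,0.145],"gripper":-1},{"offset":[0,0,0],"rotation":[0,0,0.145],"gripper":-1},{"offset":[0,0,0],"rotation":[0,0,0.145],"gripper":-1},{"offset":[0,0,0],"rotation":[0,0,0.145],"gripper":-1},{"offset":[0,0,0],"rotation":[0,0,0.145],"gripper":-1},{"offset":[0,0,0],"rotation":[0,0,0.145],"gripper":-1},{"offset":[0,0,0],"rotation":[0,0,0.146],"gripper":-1},{"offset":[0,0,0],"rotation":[0,0,0],"gripper":-1},{"offset":[0,0,0],"rotation":[0,0,0],"gripper":-1}]'
python3 - <<'E'
from h import *
s=state(); print(s['tcp_pos'],R.from_rotvec(s['tcp_rot']).as_matrix().round(3),s['joint_positions'])
c=grab('wrist','w1'); print({k:c[k] for k in c if k!='image'})
E
```

```text
time: 0.9
tcp_pos: [0.5201, 0.3886, 0.231]
tcp_rot: [-0.555, -3.092, 0.001]
contact_force: [-0.1, 0.9, 0.1]
grip_width: 0.999
time: 1.8
tcp_pos: [0.5186, 0.3901, 0.231]
tcp_rot: [-1.983, -2.437, 0.001]
contact_force: [-0.7, -0.2, 0.7]
grip_width: 1.0
[0.51862436 0.3900813  0.23099684] [[-0.203  0.979 -0.   ]
 [ 0.979  0.203 -0.   ]
 [-0.    -0.    -1.   ]] [-0.91650524  0.38794078  0.27092162  1.40591562 -0.103607    1.36217607
 -0.43873128]
{'fx': 325.19226210127806, 'fy': 325.19226210127806, 'cx': 277.83094997689875, 'cy': 211.04464084100047, 'rvec': array([-2.84876175, -0.29139051, -0.0417989 ]), 'tvec': array([-0.58627078,  0.23136529,  0.45477584])}
```

View pics/w1.png

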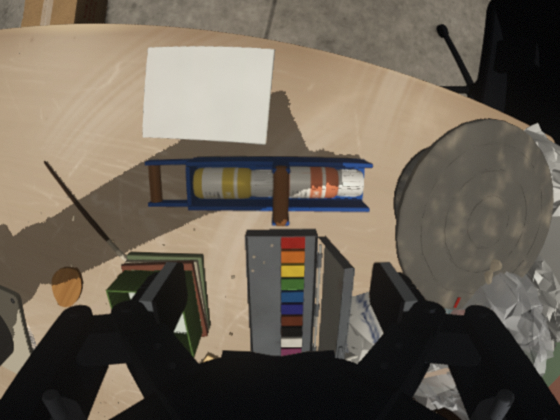

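Wrist view: grip bar from (281,165) to (281,223), tail bar at (155,184). I'll check these with fisheye rays.

```bash
cat >> h.py <<'E'
def fonz(c,u,v,z):
    x,y=u-c['cx'],v-c['cy']; r=np.hypot(x,y); t=r/c['fx']; Rm=R.from_rotvec(c['rvec']).as_matrix(); o=-Rm.T@c['tvec']
    d=Rm.T@np.array([np.sin(t)*x/r,np.sin(t)*y/r,np.cos(t)]); return o+d*(z-o[2])/d[2]
E
python3 - <<'E'
from h import *
c=load('w1'); F=lambda u,v,z: fonz(c,u,v,z)[:2]
g=F(281,194,.1);t=F(155,184,.037); print(g,F(281,165,.1),F(281,223,.1),'tail',t,np.linalg.norm(g-t),np.degrees(np.arctan2(*(g-t)[::-1])))
n=(F(372,164,.052)+F(369,210,.052))/2; w=(F(188,161,.052)+F(190,209,.052))/2; print(n,w,(n+w)/2,np.linalg.norm(n-w),np.degrees(np.arctan2(*(n-w)[::-1])))
E
```

```text
[0.51910794 0.39794976] [0.51394038 0.42267654] [0.52450778 0.37218416] tail [0.38383543 0.36770257] 0.13861292209843293 12.604114124924363
[0.61148506 0.41350069] [0.42667011 0.37737271] [0.51907759 0.3954367 ] 0.18831303333352373 11.060805672328028
```

```bash
python3 -m creep '[{"offset":[0.004,0,0.04],"rotation":[0,0,0],"gripper":-1},{"offset":[0,0,0.04],"rotation":[0,0,0],"gripper":-1},{"offset":[0,0,0.035],"rotation":[0,0,0],"gripper":-1},{"offset":[0,0,0.03],"rotation":[0,0,0],"gripper":-1},{"offset":[0,0,0.013],"rotation":[0,0,0],"gripper":-1},{"offset":[0,0,0],"rotation":[0,0,0],"gripper":-1}]' 50
python3 -m creep '[{"offset":[0,0,0],"rotation":[0,0,0],"gripper":1},{"offset":[0,0,0],"rotation":[0,0,0],"gripper":1},{"offset":[0,0,0],"rotation":[0,0,0],"gripper":1},{"offset":[0,0,0],"rotation":[0,0,0],"gripper":1},{"offset":[0,0,0],"rotation":[0,0,0],"gripper":1},{"offset":[0,0,0],"rotation":[0,0,0],"gripper":1},{"offset":[0,0,0],"rotation":[0,0,0],"gripper":1},{"offset":[0,0,0],"rotation":[0,0,0],"gripper":1},{"offset":[0,0,0],"rotation":[0,0,0],"gripper":1},{"offset":[0,0,0],"rotation":[0,0,0],"gripper":1}]'
```

```text
time: 2.45
tcp_pos: [0.5172, 0.3933, 0.0717]
tcp_rot: [-1.986, -2.433, 0.005]
contact_force: [-0.3, -0.4, 1.1]
grip_width: 0.995
time: 3.45
tcp_pos: [0.5185, 0.3944, 0.0741]
tcp_rot: [1.988, 2.432, 0.002]
contact_force: [-0.3, 0.8, 4.9]
grip_width: 0.151
```

```bash
python3 -m creep '[{"offset":[0,0,-0.005],"rotation":[0,0,0],"gripper":1},{"offset":[0,0,-0.012],"rotation":[0,0,0],"gripper":1},{"offset":[0,0,-0.018],"rotation":[0,0,0],"gripper":1},{"offset":[0,0,-0.022],"rotation":[0,0,0],"gripper":1},{"offset":[0,0,-0.022],"rotation":[0,0,0],"gripper":1},{"offset":[0,0,-0.022],"rotation":[0,0,0],"gripper":1},{"offset":[0,0,-0.020],"rotation":[0,0,0],"gripper":1},{"offset":[0,0,-0.014],"rotation":[0,0,0],"gripper":1},{"offset":[0,0,-0.005],"rotation":[0,0,0],"gripper":1},{"offset":[0,0,0],"rotation":[0,0,0],"gripper":1}]'
python3 - <<'E'
from h import *
c=grab('wrist','w2'); s=state(); print(s['tcp_pos'],s['wrist_torque'],s['contact_force'])
b=grab('scene','sc2'); i=np.hstack([c['image'][120:300,100:420], cv2.resize(b['image'][130:250,150:310],None,fx=2,fy=2)[:180,:320]])[:,:,::-1]
cv2.imwrite('pics/v2.png',cv2.resize(i,None,fx=1.25,fy=1.25))
E
```

```text
time: 4.45
tcp_pos: [0.518, 0.394, 0.2136]
tcp_rot: [-1.988, -2.432, -0.001]
contact_force: [-0.8, -0.3, -5.9]
grip_width: 0.153
[0.51772332 0.3938786  0.21266624] [-0.02241189 -0.01340083 -0.00686162] [ 0.99041981 -0.31099955 -5.93395827]
```

View pics/v2.png

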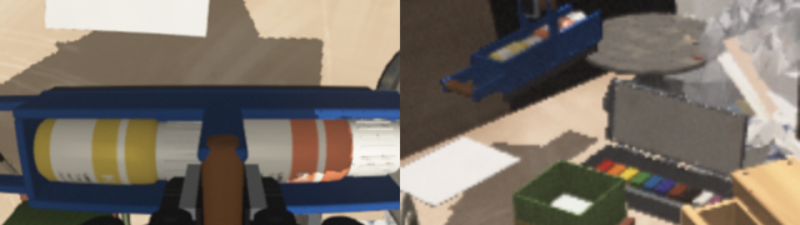

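```bash
python3 -m creep '[{"offset":[0,0,0],"rotation":[0,0,-0.05],"gripper":1},{"offset":[0,0,0],"rotation":[0,0,-0.10],"gripper":1},{"offset":[0,0,0],"rotation":[0,0,-0.12],"gripper":1},{"offset":[0,0,0],"rotation":[0,0,-0.12],"gripper":1},{"offset":[0,0,0],"rotation":[0,0,-0.12],"gripper":1},{"offset":[0,0,0],"rotation":[0,0,-0.12],"gripper":1},{"offset":[0,0,0],"rotation":[0,0,-0.12],"gripper":1},{"offset":[0,0,0],"rotation":[0,0,-0.12],"gripper":1},{"offset":[0,0,0],"rotation":[0,0,-0.10],"gripper":1},{"offset":[0,0,0],"rotation":[0,0,-0.04],"gripper":1}]'
python3 -m creep '[{"offset":[0,-0.004,0],"rotation":[0,0,0],"gripper":1},{"offset":[-0.001,-0.008,0],"rotation":[0,0,0],"gripper":1},{"offset":[-0.002,-0.012,0],"rotation":[0,0,0],"gripper":1},{"offset":[-0.002,-0.016,0],"rotation":[0,0,0],"gripper":1},{"offset":[-0.003,-0.020,0],"rotation":[0,0,0],"gripper":1},{"offset":[-0.004,-0.024,0],"rotation":[0,0,0],"gripper":1},{"offset":[-0.004,-0.028,0],"rotation":[0,0,0],"gripper":1},{"offset":[-0.005,-0.030,0],"rotation":[0,0,0],"gripper":1},{"offset":[-0.005,-0.030,0],"rotation":[0,0,0],"gripper":1},{"offset":[-0.005,-0.030,0],"rotation":[0,0,0],"gripper":1}]'
python3 -m creep '[{"offset":[-0.005,-0.030,0],"rotation":[0,0,0],"gripper":1},{"offset":[-0.005,-0.030,0],"rotation":[0,0,0],"gripper":1},{"offset":[-0.005,-0.030,0],"rotation":[0,0,0],"gripper":1},{"offset":[-0.005,-0.030,0],"rotation":[0,0,0],"gripper":1},{"offset":[-0.005,-0.030,0],"rotation":[0,0,0],"gripper":1},{"offset":[-0.005,-0.030,0],"rotation":[0,0,0],"gripper":1},{"offset":[-0.005,-0.030,0],"rotation":[0,0,0],"gripper":1},{"offset":[-0.005,-0.030,0],"rotation":[0,0,0],"gripper":1},{"offset":[-0.005,-0.030,0],"rotation":[0,0,0],"gripper":1},{"offset":[-0.004,-0.028,0],"rotation":[0,0,0],"gripper":1}]'
python3 -m creep '[{"offset":[-0.004,-0.026,0],"rotation":[0,0,0],"gripper":1},{"offset":[-0.003,-0.022,0],"rotation":[0,0,0],"gripper":1},{"offset":[-0.003,-0.018,0],"rotation":[0,0,0],"gripper":1},{"offset":[-0.003,-0.015,0],"rotation":[0,0,0],"gripper":1},{"offset":[-0.002,-0.012,0],"rotation":[0,0,0],"gripper":1},{"offset":[-0.001,-0.008,0],"rotation":[0,0,0],"gripper":1},{"offset":[-0.001,-0.004,0],"rotation":[0,0,0],"gripper":1},{"offset":[0,0,0],"rotation":[0,0,0],"gripper":1},{"offset":[0,0,0],"rotation":[0,0,0],"gripper":1}]'
python3 - <<'E'
from h import *
c=grab('wrist','w3'); s=state(); print(s['time'],s['tcp_pos'],R.from_rotvec(s['tcp_rot']).as_matrix().round(4)); print(s['joint_positions'])
a=grab('top','top3')
i=np.hstack([cv2.resize(c['image'],None,fx=.95,fy=.95)[:,:], cv2.resize(a['image'][165:299,240:329+0],(266,399))])[:,:,::-1]
cv2.imwrite('pics/v3.png',cv2.resize(c['image'],None,fx=1.4,fy=1.4)[:,:,::-1])
E
```

```text
time: 5.55
tcp_pos: [0.5176, 0.3936, 0.2118]
tcp_rot: [-0.558, -3.09, 0.003]
contact_force: [-0.7, -0.3, -4.9]
grip_width: 0.152
time: 6.55
tcp_pos: [0.475, 0.1918, 0.2133]
tcp_rot: [0.566, 3.09, 0.001]
contact_force: [-0.1, -0.6, -4.0]
grip_width: 0.152
time: 7.55
tcp_pos: [0.415, -0.104, 0.2132]
tcp_rot: [0.567, 3.09, 0.002]
contact_force: [-0.5, 0.1, -4.4]
grip_width: 0.153
time: 8.45
tcp_pos: [0.3953, -0.2057, 0.2132]
tcp_rot: [-0.563, -3.091, -0.0]
contact_force: [-0.4, -0.1, -4.8]
grip_width: 0.155
8.5 [ 0.39537551 -0.20565934  0.21322346] [[-9.359e-01  3.522e-01 -1.000e-04]
 [ 3.522e-01  9.359e-01  3.000e-04]
 [ 2.000e-04  2.000e-04 -1.000e+00]]
[-0.27355251 -0.10547197  0.62109001  1.96093303  0.06398216  1.26728772
  1.5366274 ]
```

View pics/v3.png

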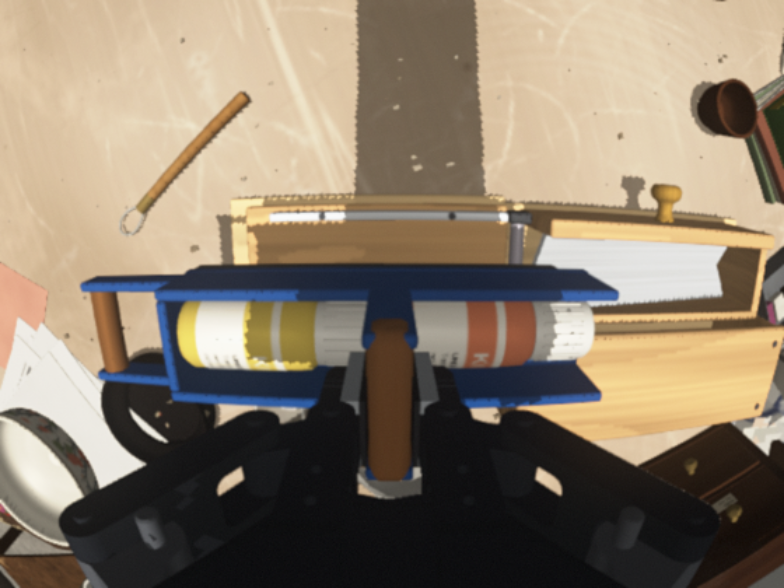

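The bottles are still in the tray. Kerb strip in view: (270,217) to (512,215). Steel bar near (516,222)-(516,262). Far rim at about y=268, near rim about 402. I'll work out the alignment from these.

```bash
python3 - <<'E'
from h import *
c=load('w3'); Rt=R.from_rotvec(state()['tcp_rot']).as_matrix(); p0=state()['tcp_pos']
Rm=R.from_rotvec(c['rvec']).as_matrix(); print('cam in tool',(Rt.T@(-Rm.T@c['tvec']-p0)).round(4))
F=lambda u,v,z: (Rt.T@(fonz(c,u/1.4,v/1.4,z)-p0))[:2].round(4)
zb=p0[2]-.073
I=c['image'].astype(int); blue=(I[:,:,2]>I[:,:,0]+40)&(I[:,:,2]>I[:,:,1]+25)
for u in (180,220,320,360,400):
    v=np.flatnonzero(blue[:,u]); v=v[(v>150)&(v<310)]; runs=np.split(v,np.flatnonzero(np.diff(v)>1)+1)
    print(u,[(r[0],r[-1],F(1.4*u,1.4*r[0]-.7,zb+.052),F(1.4*u,1.4*r[-1]+.7,zb+.052)) for r in runs if len(r)>1])
print('grip far end',F(388,320,zb+.1),'near',F(392,478,zb+.1))
print('tail bar ends',F(103,290,zb+.034),F(117,370,zb+.034))
print('kerb top',F(270,217,.06),F(512,215,.06),'steel',F(516,222,.061),F(516,262,.061))
for u in (330,300,270,240):
    col=I[140:200,u//1 if u<260 else u]; 
print('gray col 250', [tuple(x) for x in I[144:170,250]])
print('row 172', [tuple(x) for x in I[172,358:385]])
print('row 180', [tuple(x) for x in I[180,358:385]])
E
```

```text
cam in tool [ 7.130e-02 -1.000e-04 -1.428e-01]
180 [(np.int64(207), np.int64(214), array([ 0.0267, -0.0524]), array([ 0.0222, -0.0528])), (np.int64(283), np.int64(288), array([-0.0196, -0.0574]), array([-0.0237, -0.058 ]))]
220 [(np.int64(208), np.int64(213), array([ 0.0261, -0.0303]), array([ 0.0228, -0.0305])), (np.int64(284), np.int64(291), array([-0.0194, -0.0332]), array([-0.0247, -0.0336]))]
320 [(np.int64(208), np.int64(213), array([0.026 , 0.0224]), array([0.0227, 0.0225]))]
360 [(np.int64(208), np.int64(213), array([0.026 , 0.0441]), array([0.0226, 0.0443])), (np.int64(284), np.int64(290), array([-0.02  ,  0.0482]), array([-0.0248,  0.0487]))]
400 [(np.int64(207), np.int64(214), array([0.0266, 0.0672]), array([0.022 , 0.0677])), (np.int64(282), np.int64(287), array([-0.02  ,  0.0735]), array([-0.0242,  0.0742]))]
grip far end [ 0.031  -0.0002] near [-0.0226  0.001 ]
tail bar ends [ 0.0218 -0.1364] [-0.0201 -0.1371]
kerb top [ 0.0404 -0.0786] [0.0417 0.0825] steel [0.0371 0.0852] [0.0098 0.0867]
gray col 250 [(np.int64(159), np.int64(134), np.int64(95)), (np.int64(138), np.in
[... 2937 characters left out ...]
119)), (np.int64(122), np.int64(116), np.int64(117)), (np.int64(113), np.int64(106), np.int64(108)), (np.int64(109), np.int64(102), np.int64(102)), (np.int64(113), np.int64(102), np.int64(91)), (np.int64(130), np.int64(109), np.int64(84)), (np.int64(137), np.int64(114), np.int64(82)), (np.int64(135), np.int64(112), np.int64(80)), (np.int64(138), np.int64(116), np.int64(83)), (np.int64(136), np.int64(114), np.int64(82)), (np.int64(136), np.int64(114), np.int64(81)), (np.int64(137), np.int64(115), np.int64(83)), (np.int64(136), np.int64(115), np.int64(84)), (np.int64(127), np.int64(111), np.int64(89)), (np.int64(113), np.int64(107), np.int64(98)), (np.int64(109), np.int64(107), np.int64(104))]
```

```bash
python3 -m creep '[{"offset":[0.002,-0.003,0.004],"rotation":[0,0,-0.004],"gripper":1},{"offset":[0.002,-0.003,0.008],"rotation":[0,0,0],"gripper":1},{"offset":[0.002,-0.002,0.010],"rotation":[0,0,0],"gripper":1},{"offset":[0,0,0.010],"rotation":[0,0,0],"gripper":1},{"offset":[0,0,0.006],"rotation":[0,0,0],"gripper":1},{"offset":[0,0,0],"rotation":[0,0,0],"gripper":1},{"offset":[0,0,0],"rotation":[0,0,0],"gripper":1}]'
python3 - <<'E'
from h import *
c=grab('wrist','w4'); a=grab('top','top4'); b=grab('scene','sc4'); s=state(); print(s['tcp_pos'])
i=np.vstack([np.hstack([cv2.resize(c['image'][140:260,150:420],None,fx=1.48,fy=1.48),cv2.resize(c['image'][130:220,330:430],None,fx=4,fy=2)[:177]]),
 np.hstack([cv2.resize(a['image'][205:285,320:400],None,fx=5,fy=5),cv2.resize(b['image'][235:335,290:390],None,fx=4,fy=4)])])[:,:,::-1]; cv2.imwrite('pics/v4.png',i); print(i.shape)
E
```

```text
time: 9.25
tcp_pos: [0.3869, -0.2117, 0.1753]
tcp_rot: [-0.557, -3.092, 0.0]
contact_force: [0.3, 0.0, -5.2]
grip_width: 0.154
[ 0.38705702 -0.21175267  0.1756192 ]Traceback (most recent call last):
  File "<stdin>", line 3, in <module>
    return _nx.concatenate(arrs, 1, dtype=dtype, casting=casting)
           ~~~~~~~~~~~~~~~^^^^^^^^^^^^^^^^^^^^^^^^^^^^^^^^^^^^^^^
ValueError: all the input array dimensions except for the concatenation axis must match exactly, but along dimension 0, the array at index 0 has size 178 and the array at index 1 has size 177
```

```bash
python3 - <<'E'
from h import *
c=load('w4');a=load('top4');b=load('sc4')
i=np.vstack([cv2.resize(c['image'][130:230,200:400],(800,400)),
 np.hstack([cv2.resize(a['image'][225:275,320:400],(400,200*5//4))[:200],cv2.resize(b['image'][250:330,290:390],(400,320))[:200]])])[:,:,::-1]; cv2.imwrite('pics/v4.png',i)
E
```

```text
(no output)
```

View pics/v4.png

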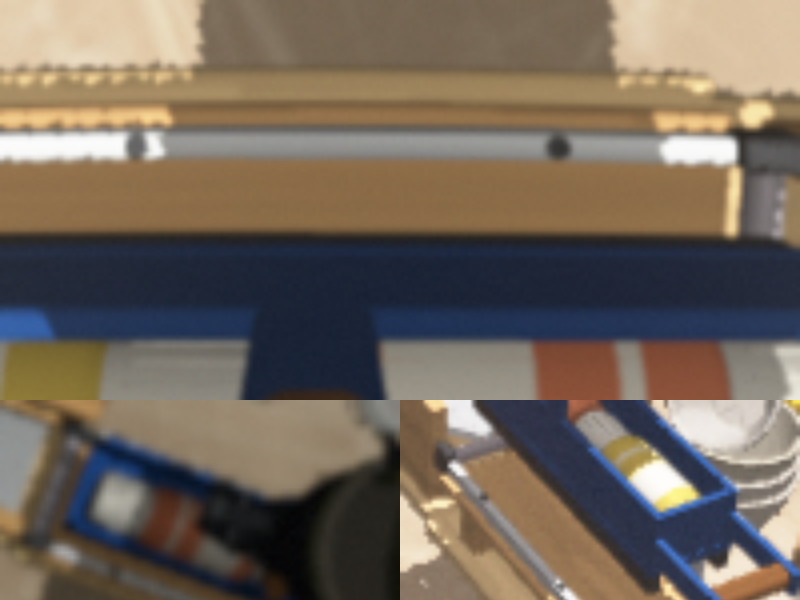

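View 4: kerb strip inner edge at wrist rows ≈170, tray's lower outer edge at ≈189, and steel bar u≈391. The tray hangs between the rails with both bottles inside.

```bash
python3 - <<'E'
from h import *
c=load('w4'); s=state(); Rt=R.from_rotvec(s['tcp_rot']).as_matrix(); p0=s['tcp_pos']; zb=p0[2]-.073
F=lambda u,v,z: (Rt.T@(fonz(c,u,v,z)-p0))[:2].round(4)
print('yaw',np.degrees(np.arctan2(Rt[1,1],Rt[0,1])),Rt.round(4)[2],zb)
print('kerb inner z.06',[F(u,v,.06) for u,v in ((202,170),(290,170),(380,171))],'outer',F(290,162,.06))
print('tray lower edge',[F(u,v,zb) for u,v in ((202,189),(290,189),(380,190))],'rim',F(290,207,zb+.052),F(220,207,zb+.052))
print('steel L/R',F(386,180,.056),F(396.5,180,.056))
E
```

```text
yaw 69.55931696879493 [-6.e-04  1.e-04 -1.e+00] 0.10261919675135418
kerb inner z.06 [array([ 0.0321, -0.0614]), array([0.0314, 0.0101]), array([0.0316, 0.0851])] outer [0.0379 0.0101]
tray lower edge [array([ 0.0253, -0.0519]), array([0.025 , 0.0086]), array([0.0247, 0.0719])] rim [0.0266 0.0066] [ 0.0266 -0.0302]
steel L/R [0.0234 0.0923] [0.0236 0.1021]
```

```bash
python3 -m creep '[{"offset":[0,0.003,0.006],"rotation":[0,0,0],"gripper":1},{"offset":[0,0,0.010],"rotation":[0,0,0],"gripper":1},{"offset":[0,0,0.010],"rotation":[0,0,0],"gripper":1},{"offset":[0,0,0.010],"rotation":[0,0,0],"gripper":1},{"offset":[0,0,0.006],"rotation":[0,0,0],"gripper":1},{"offset":[0,0,0.003],"rotation":[0,0,0],"gripper":1},{"offset":[0,0,0.003],"rotation":[0,0,0],"gripper":1},{"offset":[0,0,0.002],"rotation":[0,0,0],"gripper":1},{"offset":[0,0,0],"rotation":[0,0,0],"gripper":1}]'
```

```text
time: 10.3
tcp_pos: [0.3878, -0.2089, 0.1252]
tcp_rot: [0.557, 3.092, 0.0]
contact_force: [0.2, 0.1, -3.8]
grip_width: 0.155
```

```bash
python3 -m creep '[{"offset":[0,0,0.001],"rotation":[0,0,0],"gripper":1},{"offset":[0,0,0.001],"rotation":[0,0,0],"gripper":1},{"offset":[0,0,0],"rotation":[0,0,0],"gripper":1}]'; python3 -m creep '[{"offset":[0,0,0.001],"rotation":[0,0,0],"gripper":1},{"offset":[0,0,0],"rotation":[0,0,0],"gripper":1}]'
```

```text
time: 10.6
tcp_pos: [0.3882, -0.209, 0.1241]
tcp_rot: [0.557, 3.091, 0.001]
contact_force: [-3.4, 1.4, 4.5]
grip_width: 0.155
time: 10.8
tcp_pos: [0.3886, -0.2091, 0.1241]
tcp_rot: [0.557, 3.09, 0.001]
contact_force: [-7.8, 3.1, 19.7]
grip_width: 0.152
```

```bash
python3 -m creep '[{"offset":[0,0,-0.001],"rotation":[0,0,0],"gripper":1},{"offset":[0,0,0],"rotation":[0,0,0],"gripper":-1},{"offset":[0,0,0],"rotation":[0,0,0],"gripper":-1},{"offset":[0,0,0],"rotation":[0,0,0],"gripper":-1},{"offset":[0,0,0],"rotation":[0,0,0],"gripper":-1},{"offset":[0,0,0],"rotation":[0,0,0],"gripper":-1},{"offset":[0,0,0],"rotation":[0,0,0],"gripper":-1}]'
python3 -m creep '[{"offset":[0,0,-0.01],"rotation":[0,0,0],"gripper":-1},{"offset":[0,0,-0.02],"rotation":[0,0,0],"gripper":-1},{"offset":[0,0,-0.03],"rotation":[0,0,0],"gripper":-1},{"offset":[0,0,-0.03],"rotation":[0,0,0],"gripper":-1},{"offset":[0,0,-0.02],"rotation":[0,0,0],"gripper":-1},{"offset":[0,0,0],"rotation":[0,0,0],"gripper":-1},{"offset":[0,0,0],"rotation":[0,0,0],"gripper":-1}]'
python3 - <<'E'
from h import *
c=grab('wrist','w5'); s=state(); print(s['tcp_pos'],R.from_rotvec(s['tcp_rot']).as_matrix().round(4)); cv2.imwrite('pics/v5.png',cv2.resize(c['image'],(784,588),interpolation=2)[:,:,::-1])
E
```

```text
time: 11.5
tcp_pos: [0.3878, -0.2089, 0.1232]
tcp_rot: [-0.558, -3.092, -0.0]
contact_force: [-1.2, 0.4, 0.8]
grip_width: 1.002
time: 12.2
tcp_pos: [0.3879, -0.2089, 0.2336]
tcp_rot: [0.557, 3.091, 0.0]
contact_force: [-0.7, -0.1, 0.5]
grip_width: 0.999
[ 0.38752576 -0.20877769  0.23292527] [[-9.370e-01  3.493e-01 -4.000e-04]
 [ 3.493e-01  9.370e-01  3.000e-04]
 [ 5.000e-04  1.000e-04 -1.000e+00]]
```

View pics/v5.png

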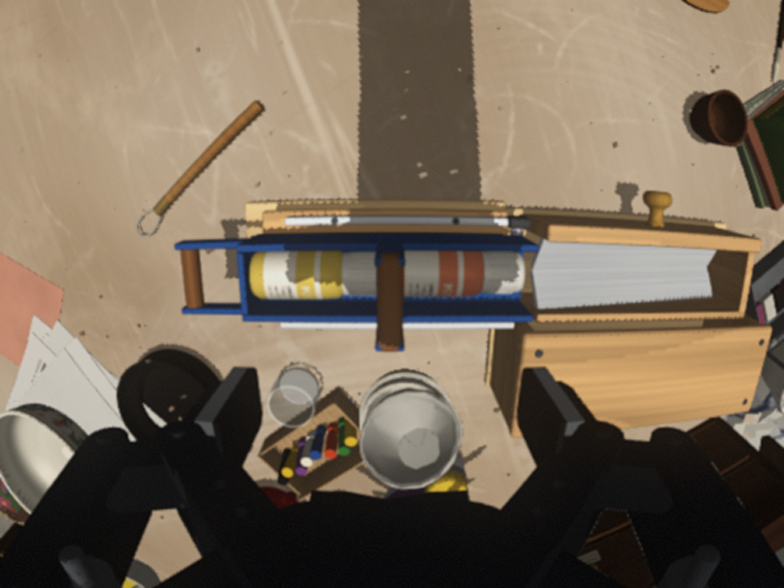

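Docked and level. Tail bar at (192,278) in view. Moving over the tail bar with the jaws part open.

```bash
python3 - <<'E'
from h import *
c=load('w5'); s=state(); Rt=R.from_rotvec(s['tcp_rot']).as_matrix(); p0=s['tcp_pos']; k=1/1.4
F=lambda u,v,z: (Rt.T@(fonz(c,u*k,v*k,z)-p0))[:2].round(4)
print('tail',F(184,279,.084),F(202,279,.084),F(192,249,.087),F(192,308,.087),'grip',F(389,250,.15),F(390,350,.15))
E
python3 -m creep '[{"offset":[0,-0.02,0],"rotation":[0,0,0],"gripper":0.15},{"offset":[0,-0.035,0],"rotation":[0,0,0],"gripper":0.15},{"offset":[0,-0.035,0],"rotation":[0,0,0],"gripper":0.15},{"offset":[0,-0.031,0],"rotation":[0,0,0],"gripper":0.15},{"offset":[0,-0.02,0],"rotation":[0,0,0],"gripper":0.15},{"offset":[0,0,0],"rotation":[0,0,0],"gripper":0.15},{"offset":[0,0,0],"rotation":[0,0,0],"gripper":0.15},{"offset":[0,0,0],"rotation":[0,0,0],"gripper":0.15},{"offset":[0,0,0],"rotation":[0,0,0],"gripper":0.15}]'
python3 - <<'E'
from h import *
c=grab('wrist','w6'); s=state(); Rt=R.from_rotvec(s['tcp_rot']).as_matrix(); print(s['tcp_pos'],s['grip_width'],s['joint_positions'])
I=c['image'].astype(int); m=((I[:,:,0]>70)&(I[:,:,0]>1.6*I[:,:,1])&(I[:,:,1]>I[:,:,2])).astype(np.uint8); n,l,st,ce=cv2.connectedComponentsWithStats(m)
for j in range(1,n):
    if st[j,4]>150: print(st[j],ce[j].round(), (Rt.T@(fonz(c,*ce[j],.085)-s['tcp_pos'])).round(4))
E
```

```text
tail [-0.0012 -0.1448] [-0.0014 -0.1305] [ 0.0207 -0.1347] [-0.0218 -0.1397] grip [0.0294 0.0004] [-0.025   0.0009]
time: 13.15
tcp_pos: [0.339, -0.34, 0.233]
tcp_rot: [-0.555, -3.092, -0.001]
contact_force: [-0.2, -0.5, 0.2]
grip_width: 0.426
[ 0.3389867  -0.34020324  0.2331192 ] 0.4234539297541936 [-0.15051112 -0.03576642  0.84043907  1.86252807  0.0273452   1.30331806
  1.89789791]
[422 184  14  27 228] [429. 198.] [0.0011 0.1511 0.1482]
[465 184  12  28 185] [471. 197.] [0.0024 0.2028 0.1482]
[  0 286  15  18 167] [  7. 296.] [-0.1363 -0.3818  0.148 ]
```

```bash
python3 -m creep '[{"offset":[0,0.001,0.03],"rotation":[0,0,0],"gripper":0.15},{"offset":[0,0,0.04],"rotation":[0,0,0],"gripper":0.15},{"offset":[0,0,0.04],"rotation":[0,0,0],"gripper":0.15},{"offset":[0,0,0.03],"rotation":[0,0,0],"gripper":0.15},{"offset":[0,0,0.02],"rotation":[0,0,0],"gripper":0.15},{"offset":[0,0,0.012],"rotation":[0,0,0],"gripper":0.15},{"offset":[0,0,0],"rotation":[0,0,0],"gripper":0.15}]'
python3 - <<'E'
from h import *
c=grab('wrist','w7');b=grab('scene','sc7'); s=state(); print(s['tcp_pos'],s['contact_force'])
cv2.imwrite('pics/v7.png',np.hstack([cv2.resize(c['image'][150:330,150:420],(450,300)),cv2.resize(b['image'][230:350,270:410],(350,300))])[:,:,::-1])
E
```

```text
time: 13.9
tcp_pos: [0.3384, -0.3393, 0.0602]
tcp_rot: [-0.556, -3.09, -0.001]
contact_force: [-0.7, 0.1, 0.3]
grip_width: 0.428
[ 0.33937141 -0.34025561  0.06198694] [ 0.3148252  -0.42482673  0.47717599]
```

View pics/v7.png

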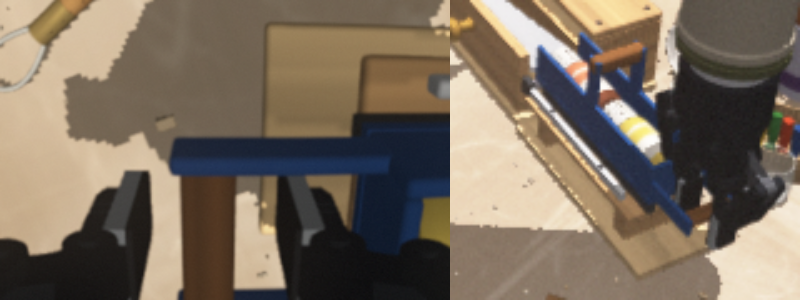

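The tail bar sits between the pads. I'll grip it and start tipping about the steel bar.

```bash
python3 -m creep '[{"offset":[0,0,0],"rotation":[0,0,0],"gripper":1},{"offset":[0,0,0],"rotation":[0,0,0],"gripper":1},{"offset":[0,0,0],"rotation":[0,0,0],"gripper":1},{"offset":[0,0,0],"rotation":[0,0,0],"gripper":1},{"offset":[0,0,0],"rotation":[0,0,0],"gripper":1},{"offset":[0,0,0],"rotation":[0,0,0],"gripper":1}]' 30
python3 -m creep '[{"offset":[0,0,-0.0035],"rotation":[0.015,0,0],"gripper":1},{"offset":[0,0.0003,-0.007],"rotation":[0.03,0,0],"gripper":1},{"offset":[0,0.0003,-0.007],"rotation":[0.03,0,0],"gripper":1},{"offset":[0,0.0003,-0.007],"rotation":[0.03,0,0],"gripper":1},{"offset":[0,0,0],"rotation":[0,0,0],"gripper":1}]'
python3 - <<'E'
from h import *
s=state(); m=R.from_rotvec(s['tcp_rot']).as_matrix(); print(m.round(3)); b=np.array([.3878+.349*.0942,-.2089+.937*.0942,.056]); print(b, m.T@(b-s['tcp_pos']), s['joint_positions'])
E
```

```text
time: 14.6
tcp_pos: [0.3397, -0.3405, 0.0623]
tcp_rot: [0.557, 3.09, -0.0]
contact_force: [-0.5, 0.3, 7.4]
grip_width: 0.151
time: 15.1
tcp_pos: [0.3405, -0.3377, 0.0864]
tcp_rot: [-0.551, -3.071, 0.162]
contact_force: [-0.5, -1.9, -2.6]
grip_width: 0.155
[[-0.938  0.346 -0.035]
 [ 0.347  0.932 -0.099]
 [-0.001 -0.105 -0.994]]
[ 0.4206758 -0.1206346  0.056    ] [0.00028793 0.23330048 0.00588348] [-0.20427863  0.15827967  0.88470358  2.07471981 -0.02828046  0.93187007
  1.90454145]
```

```bash
python3 -m creep '[{"offset":[0,0.0011,-0.0081],"rotation":[0,0,0],"gripper":1},{"offset":[0,0.0011,-0.0081],"rotation":[0,0,0],"gripper":1},{"offset":[0,0.0017,-0.0080],"rotation":[0,0,0],"gripper":1},{"offset":[0,0.0017,-0.0080],"rotation":[0,0,0],"gripper":1},{"offset":[0,0.0022,-0.0079],"rotation":[0,0,0],"gripper":1},{"offset":[0,0.0022,-0.0079],"rotation":[0,0,0],"gripper":1},{"offset":[0,0,0],"rotation":[0,0,0],"gripper":1}]' 20
python3 - <<'E'
from h import *
s=state(); print(s['joint_positions'],s['wrist_torque'],s['tcp_pos'])
b=grab('scene','sc8'); c=grab('wrist','w8')
cv2.imwrite('pics/v8.png',np.hstack([cv2.resize(b['image'][180:350,230:410],(450,425)),cv2.resize(c['image'][150:420,150:420],(350,425))])[:,:,::-1])
E
```

```text
time: 15.8
tcp_pos: [0.3455, -0.3241, 0.1334]
tcp_rot: [-0.553, -3.071, 0.161]
contact_force: [-0.6, 0.3, -3.8]
grip_width: 0.152
[-0.26676864  0.0401161   0.8820492   2.04003281  0.08011296  1.04917981
  1.78998746] [-0.02828754 -0.02168692 -0.00833006] [ 0.34554024 -0.32409726  0.13339666]
```

View pics/v8.png

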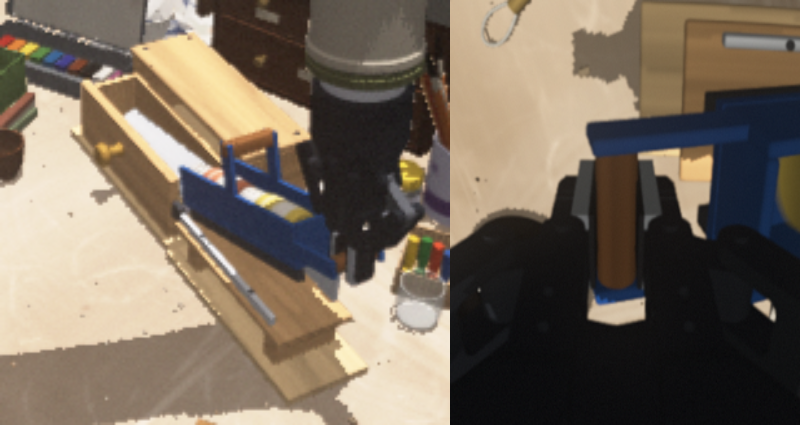

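The tray is tipping cleanly on the bar (~18°). Continuing to about 38°.

```bash
python3 -m creep '[{"offset":[0,0.0028,-0.0078],"rotation":[0,0,0],"gripper":1},{"offset":[0,0.0028,-0.0078],"rotation":[0,0,0],"gripper":1},{"offset":[0,0.0033,-0.0075],"rotation":[0,0,0],"gripper":1},{"offset":[0,0.0033,-0.0075],"rotation":[0,0,0],"gripper":1},{"offset":[0,0.0038,-0.0073],"rotation":[0,0,0],"gripper":1},{"offset":[0,0.0038,-0.0073],"rotation":[0,0,0],"gripper":1},{"offset":[0,0.0043,-0.0070],"rotation":[0,0,0],"gripper":1},{"offset":[0,0.0043,-0.0070],"rotation":[0,0,0],"gripper":1},{"offset":[0,0.0048,-0.0067],"rotation":[0,0,0],"gripper":1},{"offset":[0,0.0048,-0.0067],"rotation":[0,0,0],"gripper":1}]'
python3 -m creep '[{"offset":[0,0,0],"rotation":[0,0,0],"gripper":1},{"offset":[0,0,0],"rotation":[0,0,0],"gripper":1},{"offset":[0,0,0],"rotation":[0,0,0],"gripper":1},{"offset":[0,0,0],"rotation":[0,0,0],"gripper":1},{"offset":[0,0,0],"rotation":[0,0,0],"gripper":1},{"offset":[0,0,0],"rotation":[0,0,0],"gripper":1},{"offset":[0,0,0],"rotation":[0,0,0],"gripper":1},{"offset":[0,0,0],"rotation":[0,0,0],"gripper":1}]'
python3 - <<'E'
from h import *
s=state(); print(s['joint_positions'],s['wrist_torque'])
b=grab('scene','sc9'); a=grab('top','top9')
def blobs(c,w,x0,x1,y0,y1,zs):
    I=cv2.cvtColor(c['image'],cv2.COLOR_RGB2HSV)
    for nm,lo,hi in (('coral',(0,110,90),(11,255,255)),('yellow',(20,130,90),(32,255,255))):
        m=cv2.inRange(I,lo,hi); q=np.zeros_like(m); q[y0:y1,x0:x1]=m[y0:y1,x0:x1]; n,l,st,ce=cv2.connectedComponentsWithStats(q)
        for j in range(1,n):
            if st[j,4]>12: print(w,nm,st[j],ce[j].round(1),[onz(c,*ce[j],z)[:2].round(3) for z in zs])
blobs(a,'top',240,410,190,290,(.06,)); blobs(b,'scene',240,360,200,320,(.06,))
E
```

```text
time: 16.9
tcp_pos: [0.3609, -0.281, 0.201]
tcp_rot: [-0.553, -3.069, 0.161]
contact_force: [0.2, 0.0, -2.2]
grip_width: 0.149
time: 17.7
tcp_pos: [0.3606, -0.2818, 0.2006]
tcp_rot: [-0.553, -3.069, 0.161]
contact_force: [-0.5, -0.1, -2.5]
grip_width: 0.151
[-0.33239404 -0.10768531  0.78548104  1.98210275  0.19166032  1.23175791
  1.60099578] [-0.00047842 -0.11988041 -0.02259096]
top coral [270 214   6  10  37] [272.4 218.2] [array([0.485, 0.045])]
top coral [275 217   5   9  28] [277.1 220.9] [array([0.478, 0.031])]
top coral [286 220   6   9  26] [288.3 224. ] [array([ 0.47 , -0.001])]
top yellow [388 205   4   5  17] [389.6 207.1] [array([ 0.523, -0.29 ])]
top yellow [299 225   6   9  32] [301.5 228.8] [array([ 0.457, -0.038])]
top yellow [305 229   4   8  19] [306.3 232.4] [array([ 0.447, -0.052])]
top yellow [316 231   5   9  21] [317.8 235.3] [array([ 0.439, -0.084])]
scene coral [258 204   7   4  21] [261.  205.4] [array([0.516, 0.152])]
scene coral [240 217   4   5  13] [241.  218.5] [array([0.426, 0.142])]
```

Both bottles lie in line in the groove, with mids ≈87 mm apart and lateral offset ≈1.5 mm. I'll lower the tray along the same arc.

```bash
python3 -m creep '[{"offset":[0,-0.0048,0.0067],"rotation":[0,0,0],"gripper":1},{"offset":[0,-0.0048,0.0067],"rotation":[0,0,0],"gripper":1},{"offset":[0,-0.0043,0.0070],"rotation":[0,0,0],"gripper":1},{"offset":[0,-0.0043,0.0070],"rotation":[0,0,0],"gripper":1},{"offset":[0,-0.0038,0.0073],"rotation":[0,0,0],"gripper":1},{"offset":[0,-0.0038,0.0073],"rotation":[0,0,0],"gripper":1},{"offset":[0,-0.0033,0.0075],"rotation":[0,0,0],"gripper":1},{"offset":[0,-0.0033,0.0075],"rotation":[0,0,0],"gripper":1},{"offset":[0,-0.0028,0.0078],"rotation":[0,0,0],"gripper":1},{"offset":[0,-0.0028,0.0078],"rotation":[0,0,0],"gripper":1}]'
python3 -m creep '[{"offset":[0,-0.0022,0.0079],"rotation":[0,0,0],"gripper":1},{"offset":[0,-0.0022,0.0079],"rotation":[0,0,0],"gripper":1},{"offset":[0,-0.0017,0.0080],"rotation":[0,0,0],"gripper":1},{"offset":[0,-0.0017,0.0080],"rotation":[0,0,0],"gripper":1},{"offset":[0,-0.0011,0.0081],"rotation":[0,0,0],"gripper":1},{"offset":[0,-0.0011,0.0081],"rotation":[0,0,0],"gripper":1},{"offset":[0,0,0],"rotation":[0,0,0],"gripper":1}]'
python3 -m creep '[{"offset":[0,-0.0005,0.006],"rotation":[-0.03,0,0],"gripper":1},{"offset":[0,-0.0003,0.006],"rotation":[-0.03,0,0],"gripper":1},{"offset":[0,-0.0003,0.005],"rotation":[-0.03,0,0],"gripper":1},{"offset":[0,0,0.003],"rotation":[-0.015,0,0],"gripper":1},{"offset":[0,0,0],"rotation":[0,0,0],"gripper":1},{"offset":[0,0,0],"rotation":[0,0,0],"gripper":1}]'
```

```text
time: 18.8
tcp_pos: [0.3447, -0.3246, 0.1318]
tcp_rot: [-0.553, -3.069, 0.161]
contact_force: [-0.0, 1.9, -1.4]
grip_width: 0.152
time: 19.5
tcp_pos: [0.3389, -0.3383, 0.0847]
tcp_rot: [-0.554, -3.068, 0.161]
contact_force: [0.6, 0.9, 0.2]
grip_width: 0.15
time: 20.1
tcp_pos: [0.3388, -0.3416, 0.0665]
tcp_rot: [0.558, 3.091, -0.002]
contact_force: [-1.3, -1.1, 5.8]
grip_width: 0.149
```

```bash
python3 -m creep '[{"offset":[0,0,0.001],"rotation":[0,0,0],"gripper":1},{"offset":[0,0,0.001],"rotation":[0,0,0],"gripper":1},{"offset":[0,0,0],"rotation":[0,0,0],"gripper":1},{"offset":[0,0,0],"rotation":[0,0,0],"gripper":1}]'
python3 - <<'E'
from h import *
c=grab('wrist','w10'); b=grab('scene','sc10'); s=state(); Rt=R.from_rotvec(s['tcp_rot']).as_matrix(); print(s['tcp_pos'],s['contact_force'],s['wrist_torque'],Rt.round(4))
# compare scene images before tipping (sc7) and now: rim of tray
for n in ('sc7','sc10'):
    I=load(n)['image'].astype(int); m=(I[:,:,2]>I[:,:,0]+35)&(I[:,:,2]>I[:,:,1]+20)
    m[:235]=0;m[350:]=0;m[:,:290]=0;m[:,390:]=0
    print(n,[(u,np.flatnonzero(m[:,u])[[0,-1]]) for u in range(300,372,8) if m[:,u].any()])
E
```

```text
time: 20.5
tcp_pos: [0.3389, -0.3422, 0.0649]
tcp_rot: [0.558, 3.09, -0.003]
contact_force: [-2.2, -3.3, 6.5]
grip_width: 0.154
[ 0.33894279 -0.34218635  0.06484878] [-2.07470539 -3.35661408  8.37029216] [-0.6355726   0.51149131  0.03154234] [[-0.9368  0.3498  0.0011]
 [ 0.3498  0.9368 -0.0024]
 [-0.0019 -0.0019 -1.    ]]
sc7 [(308, array([250, 252])), (316, array([259, 260])), (324, array([244, 267])), (332, array([276, 290])), (340, array([260, 286])), (348, array([268, 295])), (356, array([295, 309])), (364, array([316, 318]))]
sc10 [(308, array([245, 247])), (316, array([251, 257])), (324, array([240, 266])), (332, array([248, 276])), (340, array([257, 298])), (348, array([266, 309])), (356, array([290, 310])), (364, array([318, 320]))]
```

```bash
python3 -m creep '[{"offset":[0,0,0],"rotation":[0,0,0],"gripper":0.15},{"offset":[0,0,0],"rotation":[0,0,0],"gripper":0.15},{"offset":[0,0,0],"rotation":[0,0,0],"gripper":0.15},{"offset":[0,0,0],"rotation":[0,0,0],"gripper":0.15},{"offset":[0,0,0],"rotation":[0,0,0],"gripper":0.15},{"offset":[0,0,-0.01],"rotation":[0,0,0],"gripper":0.15},{"offset":[0,0,-0.03],"rotation":[0,0,0],"gripper":0.15},{"offset":[0,0,-0.04],"rotation":[0,0,0],"gripper":0.15},{"offset":[0,0,-0.04],"rotation":[0,0,0],"gripper":0.15},{"offset":[0,0,-0.04],"rotation":[0,0,0],"gripper":0.15}]'
python3 -m creep '[{"offset":[0,0.02,-0.01],"rotation":[0,0,0],"gripper":-1},{"offset":[0,0.035,0],"rotation":[0,0,0],"gripper":-1},{"offset":[0,0.035,0],"rotation":[0,0,0],"gripper":-1},{"offset":[0,0.035,0],"rotation":[0,0,0],"gripper":-1},{"offset":[0,0.018,0],"rotation":[0,0,0],"gripper":-1},{"offset":[0,0,0],"rotation":[0,0,0],"gripper":-1},{"offset":[0,0,0],"rotation":[0,0,0],"gripper":-1}]'
python3 - <<'E'
from h import *
c=grab('wrist','w11'); b=grab('scene','sc11'); s=state(); print(s['tcp_pos'],s['tcp_rot'],s['contact_force'])
cv2.imwrite('pics/v11.png',np.vstack([cv2.resize(c['image'][140:265,100:560],(800,217)),cv2.resize(b['image'][195:335,220:410],(800,590))[:380]])[:,:,::-1])
E
```

```text
time: 21.6
tcp_pos: [0.3381, -0.3409, 0.226]
tcp_rot: [0.559, 3.091, -0.0]
contact_force: [2.1, 0.0, 0.1]
grip_width: 0.424
time: 22.3
tcp_pos: [0.3884, -0.2073, 0.2343]
tcp_rot: [0.558, 3.091, -0.0]
contact_force: [-0.0, -0.5, -0.5]
grip_width: 1.004
[ 0.38819133 -0.20785474  0.2341253 ] [ 5.60407990e-01  3.09088660e+00 -1.13796933e-04] [ 0.46902137 -0.29000142 -0.27053736]
```

View pics/v11.png

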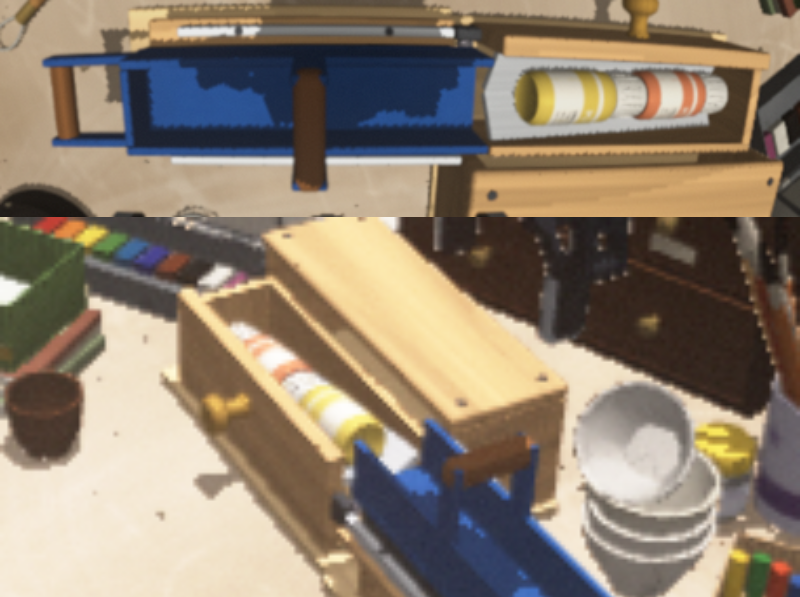

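The last view shows the empty tray docked, both bottles in line in the groove, and the knob clear. Next I'll check level and yaw numerically and locate the knob.

```bash
python3 - <<'E'
from h import *
Rt=R.from_rotvec(state()['tcp_rot']).as_matrix(); ux=-Rt[:,0]; uy=Rt[:,1]
bar=np.array([.4207,-.1206,.056]); M=np.array([ux,uy,[0,0,1]])
for n in ('w5','w11'):
    c=load(n); I=c['image'].astype(int); m=(I[:,:,2]>I[:,:,0]+25)&(I[:,:,2]>I[:,:,1]+12)
    out=[]
    for u in (190,215,320,345,365):
        v=np.flatnonzero(m[:,u]); v=v[(v>160)&(v<240)]
        f=[(M@(fonz(c,u,x,.102)-bar)).round(4)[:2] for x in (v[0]-.5,v[-1]+.5)]; out.append((u,v[0],v[-1],f[0][0],f[1][0]))
    print(n,*out,sep='\n  ')
    r=m[200]; 
    h=cv2.cvtColor(c['image'],cv2.COLOR_RGB2HSV); w=cv2.inRange(h,(3,120,30),(14,255,140)); k,l,st,ce=cv2.connectedComponentsWithStats(w)
    for j in range(1,k):
        if st[j,4]>120 and 120<ce[j][0]<300 and 170<ce[j][1]<255: print('  brown',st[j],(M@(fonz(c,*ce[j],.085)-bar)).round(4))
    b=cv2.inRange(h,(13,150,60),(24,255,255)); b[170:]=0; b[:,:420]=0; b[:,500:]=0; k,l,st,ce=cv2.connectedComponentsWithStats(b)
    for j in range(1,k):
        if st[j,4]>40: x,y,w_,h_,_=st[j]; print('  brass',st[j],'top',fonz(c,x+w_/2,y,.06)[:2].round(4),'mid',fonz(c,*ce[j],.06)[:2].round(4))
    d=cv2.inRange(h,(0,60,5),(14,255,90)); d[150:]=0; d[:,:480]=0; k,l,st,ce=cv2.connectedComponentsWithStats(d)
    for j in range(1,k):
        if st[j,4]>200: print('  cup',st[j],fonz(c,*ce[j],.02)[:2].round(3))
E
```

```text
w5
  (190, np.int64(174), np.int64(229), np.float64(-0.0259), np.float64(0.0258))
  (215, np.int64(174), np.int64(229), np.float64(-0.0255), np.float64(0.0256))
  (320, np.int64(174), np.int64(229), np.float64(-0.0254), np.float64(0.0255))
  (345, np.int64(174), np.int64(229), np.float64(-0.0257), np.float64(0.0256))
  (365, np.int64(175), np.int64(229), np.float64(-0.0251), np.float64(0.0258))
  brown [129 179  16  41 476] [ 0.0005 -0.2325  0.029 ]
  brown [ 270  181   19   70 1085] [ 0.0172 -0.0933  0.029 ]
  brass [461 137  18  26 277] top [0.4016 0.0107] mid [0.4126 0.0067]
  cup [ 492   65   63   85 1417] [0.374 0.136]
w11
  (190, np.int64(173), np.int64(229), np.float64(-0.0268), np.float64(0.026))
  (215, np.int64(173), np.int64(229), np.float64(-0.0264), np.float64(0.0258))
  (320, np.int64(167), np.int64(229), np.float64(-0.0314), np.float64(0.0256))
  (345, np.int64(168), np.int64(228), np.float64(-0.0309), np.float64(0.0248))
  (365, np.int64(173), np.int64(228), np.float64(-0.0269), np.float64(0.0249))
  brown [129 179  16  41 453] [ 0.0008 -0.2312  0.029 ]
  brown [ 269  180   17   70 1027] [ 0.0172 -0.0923  0.029 ]
  brass [489   0  11   7  47] top [0.2578 0.1089] mid [0.2602 0.1088]
  brass [459 137  19  26 294] top [0.4017 0.0106] mid [0.4127 0.0067]
  cup [ 491   65   63   85 1415] [0.374 0.136]
```

```bash
python3 -m creep '[{"offset":[0.006,0.015,0],"rotation":[0,0,0],"gripper":1},{"offset":[0.012,0.03,0],"rotation":[0,0,0],"gripper":1},{"offset":[0.012,0.03,0],"rotation":[0,0,0],"gripper":1},{"offset":[0.012,0.03,0],"rotation":[0,0,0],"gripper":1},{"offset":[0.012,0.03,0],"rotation":[0,0,0],"gripper":1},{"offset":[0.012,0.03,0],"rotation":[0,0,0],"gripper":1},{"offset":[0.010,0.025,0],"rotation":[0,0,0],"gripper":1},{"offset":[0.007,0.02,0],"rotation":[0,0,0],"gripper":1},{"offset":[0,0,0],"rotation":[0,0,0],"gripper":1},{"offset":[0,0,0],"rotation":[0,0,0],"gripper":1}]'
python3 - <<'E'
from h import *
s=state(); print(s['tcp_pos'],R.from_rotvec(s['tcp_rot']).as_matrix().round(3),s['joint_positions'],s['grip_width'])
c=grab('wrist','w12'); h=cv2.cvtColor(c['image'],cv2.COLOR_RGB2HSV); b=cv2.inRange(h,(13,150,60),(24,255,255)); k,l,st,ce=cv2.connectedComponentsWithStats(b)
for j in range(1,k):
    if st[j,4]>60: x,y,w_,h_,_=st[j]; print('brass',st[j],'top',fonz(c,x+w_/2,y,.06)[:2].round(4),'mid',fonz(c,*ce[j],.06)[:2].round(4))
E
```

```text
time: 23.4
tcp_pos: [0.3844, 0.0182, 0.2339]
tcp_rot: [-0.559, -3.091, 0.0]
contact_force: [1.2, -0.7, 0.4]
grip_width: 0.004
[0.384373   0.0181881  0.23392225] [[-0.937  0.35  -0.   ]
 [ 0.35   0.937 -0.   ]
 [-0.    -0.    -1.   ]] [-0.50887937 -0.24290718  0.29424614  2.04102503  0.07205431  1.33411317
  0.97330693] 0.0035312913658980187
brass [ 317    0   72   39 2058] top [0.2257 0.1576] mid [0.2446 0.1502]
brass [ 23 155  23  37 134] top [ 0.2355 -0.2368] mid [ 0.2541 -0.2468]
brass [267 208  22  29 421] top [0.4003 0.0129] mid [0.4132 0.0076]
brass [489 218  22  27 311] top [0.5066 0.2619] mid [0.5236 0.2582]
brass [  7 250  13  27 139] top [ 0.3272 -0.3512] mid [ 0.3429 -0.3679]
brass [232 256   9  15 118] top [ 0.4346 -0.0473] mid [ 0.4416 -0.0506]
brass [247 256  10  12  76] top [ 0.4403 -0.0316] mid [ 0.4438 -0.0344]
brass [203 258   7  18  88] top [ 0.4257 -0.0793] mid [ 0.4334 -0.0842]
brass [ 54 273  19  46 332] top [ 0.384 -0.277] mid [ 0.4141 -0.3016]
```

```bash
python3 -m creep '[{"offset":[0.008,0,0.02],"rotation":[0,0,0],"gripper":1},{"offset":[0,0,0.03],"rotation":[0,0,0],"gripper":1},{"offset":[0,0,0.03],"rotation":[0,0,0],"gripper":1},{"offset":[0,0,0.03],"rotation":[0,0,0],"gripper":1},{"offset":[0,0,0],"rotation":[0,0,0],"gripper":1},{"offset":[0,0,0],"rotation":[0,0,0],"gripper":1}]'
python3 -c "
from h import *
s=state(); print(s['tcp_pos'],s['joint_positions'])"
```

```text
time: 24.05
tcp_pos: [0.3769, 0.0211, 0.1245]
tcp_rot: [-0.56, -3.091, 0.0]
contact_force: [-0.2, 0.4, 0.4]
grip_width: -0.006
[0.37686427 0.0211169  0.12453321] [-0.51258532 -0.15037039  0.31530604  2.20995147  0.05295128  1.07580575
  0.98655226]
```

```bash
python3 -m creep '[{"offset":[0,0,0.02],"rotation":[0,0,0],"gripper":1},{"offset":[0,0,0.02],"rotation":[0,0,0],"gripper":1},{"offset":[0,0,0.02],"rotation":[0,0,0],"gripper":1},{"offset":[0,0,0.015],"rotation":[0,0,0],"gripper":1},{"offset":[0,0,0.006],"rotation":[0,0,0],"gripper":1},{"offset":[0,0,0],"rotation":[0,0,0],"gripper":1},{"offset":[0,0,0],"rotation":[0,0,0],"gripper":1}]'
python3 -c "
from h import *
s=state(); print(s['tcp_pos'],s['joint_positions'])"
```

```text
time: 24.75
tcp_pos: [0.3777, 0.022, 0.0441]
tcp_rot: [0.558, 3.09, 0.001]
contact_force: [-0.3, 0.5, -0.3]
grip_width: 0.008
[0.3776993  0.02204576 0.04405348] [-0.51457183 -0.00854239  0.3379065   2.28922086  0.00335135  0.85872111
  1.03487132]
```

```bash
python3 -m creep '[{"offset":[-0.005,0,0],"rotation":[0,0,0],"gripper":1},{"offset":[-0.005,0,0],"rotation":[0,0,0],"gripper":1},{"offset":[-0.004,0,0],"rotation":[0,0,0],"gripper":1},{"offset":[-0.004,0,0],"rotation":[0,0,0],"gripper":1},{"offset":[-0.006,0,0],"rotation":[0,0,0],"gripper":1},{"offset":[-0.007,0,0],"rotation":[0,0,0],"gripper":1},{"offset":[-0.008,0,0],"rotation":[0,0,0],"gripper":1},{"offset":[-0.008,0,0],"rotation":[0,0,0],"gripper":1},{"offset":[-0.008,0,0],"rotation":[0,0,0],"gripper":1}]'
python3 -m creep '[{"offset":[-0.007,0,0],"rotation":[0,0,0],"gripper":1},{"offset":[-0.006,0,0],"rotation":[0,0,0],"gripper":1},{"offset":[-0.005,0,0],"rotation":[0,0,0],"gripper":1},{"offset":[-0.004,0,0],"rotation":[0,0,0],"gripper":1}]'
python3 -c "
from h import *
s=state(); print(s['tcp_pos'],s['contact_force'], (s['tcp_pos']-np.array([.4003,.0129,0]))@np.array([.937,-.349,0])+.011)"
```

```text
time: 25.65
tcp_pos: [0.4289, 0.0024, 0.0428]
tcp_rot: [-0.558, -3.092, 0.0]
contact_force: [-2.4, 0.3, 0.4]
grip_width: 0.001
time: 26.05
tcp_pos: [0.4492, -0.0052, 0.0428]
tcp_rot: [-0.558, -3.092, 0.0]
contact_force: [-0.6, 0.5, 1.3]
grip_width: -0.001
[ 0.44918087 -0.0051753   0.04278979] [-0.59251005  0.52663565  1.28802977] 0.06310965819693264
```

```bash
python3 -m creep '[{"offset":[-0.003,0,0],"rotation":[0,0,0],"gripper":1},{"offset":[-0.003,0,0],"rotation":[0,0,0],"gripper":1},{"offset":[-0.002,0,0],"rotation":[0,0,0],"gripper":1}]'; python3 -m creep '[{"offset":[-0.002,0,0],"rotation":[0,0,0],"gripper":1},{"offset":[-0.002,0,0],"rotation":[0,0,0],"gripper":1}]';python3 -m creep '[{"offset":[-0.002,0,0],"rotation":[0,0,0],"gripper":1},{"offset":[-0.002,0,0],"rotation":[0,0,0],"gripper":1}]'
```

```text
time: 26.35
tcp_pos: [0.4545, -0.0072, 0.0424]
tcp_rot: [-0.556, -3.087, -0.0]
contact_force: [-10.9, 3.6, 7.9]
grip_width: -0.002
time: 26.55
tcp_pos: [0.459, -0.0088, 0.0425]
tcp_rot: [-0.556, -3.089, -0.0]
contact_force: [-3.8, 0.6, -0.4]
grip_width: 0.0
time: 26.75
tcp_pos: [0.4621, -0.0099, 0.0425]
tcp_rot: [-0.556, -3.088, -0.0]
contact_force: [-18.5, 5.9, 12.7]
grip_width: -0.002
```

```bash
python3 -c "
from h import *
s=state(); print(s['tcp_pos'],s['contact_force'], (s['tcp_pos']-np.array([.4003,.0129,0]))@np.array([.937,-.349,0])+.011)"
```

```text
[ 0.46206156 -0.0098985   0.04247889] [-18.52586559   5.88190167  12.72438465] 0.07682725970793527
```

The force peaked at the catch, dropped, then rose to 19 N at 77 mm of travel, so the drawer is at its stop. Retreating and checking.

```bash
python3 -m creep '[{"offset":[0,0,0],"rotation":[0,0,0],"gripper":1},{"offset":[0.005,0,0],"rotation":[0,0,0],"gripper":1},{"offset":[0.01,0,0],"rotation":[0,0,0],"gripper":1},{"offset":[0.015,0,0],"rotation":[0,0,0],"gripper":1},{"offset":[0.015,0,0],"rotation":[0,0,0],"gripper":1},{"offset":[0,0,-0.02],"rotation":[0,0,0],"gripper":1},{"offset":[0,0,-0.04],"rotation":[0,0,0],"gripper":1},{"offset":[0,0,-0.04],"rotation":[0,0,0],"gripper":1},{"offset":[0,0,-0.04],"rotation":[0,0,0],"gripper":1},{"offset":[0,0,-0.04],"rotation":[0,0,0],"gripper":1}]'
python3 -m creep '[{"offset":[0,0,-0.04],"rotation":[0,0,0],"gripper":1},{"offset":[0,0,-0.03],"rotation":[0,0,0],"gripper":1},{"offset":[0,0,0],"rotation":[0,0,0],"gripper":1},{"offset":[0,0,0],"rotation":[0,0,0],"gripper":1},{"offset":[0,0,0],"rotation":[0,0,0],"gripper":1}]'
python3 - <<'E'
from h import *
s=state(); print(s['tcp_pos'],s['contact_force'],np.abs(s['joint_velocities']).max())
c=grab('wrist','w13'); b=grab('scene','sc13'); a=grab('top','top13')
cv2.imwrite('pics/v13.png',np.hstack([cv2.resize(b['image'][195:335,220:410],(440,324)),cv2.resize(c['image'],(360,324))])[:,:,::-1])
h=cv2.cvtColor(c['image'],cv2.COLOR_RGB2HSV); k,l,st,ce=cv2.connectedComponentsWithStats(cv2.inRange(h,(13,150,60),(24,255,255)))
for j in range(1,k):
    if st[j,4]>60: x,y,w_,h_,_=st[j]; print('brass',st[j],'top',fonz(c,x+w_/2,y,.06)[:2].round(4))
for n in ('sc11','sc13'):
    I=load(n)['image'].astype(int); m=(I[:,:,2]>I[:,:,0]+35)&(I[:,:,2]>I[:,:,1]+20); m[:235]=0;m[350:]=0;m[:,:290]=0;m[:,390:]=0
    print(n,m.sum(),np.argwhere(m).mean(0))
E
```

```text
time: 27.75
tcp_pos: [0.4214, 0.0051, 0.2248]
tcp_rot: [0.558, 3.09, 0.001]
contact_force: [-0.0, 0.3, -0.9]
grip_width: -0.001
time: 28.25
tcp_pos: [0.4212, 0.0051, 0.2919]
tcp_rot: [-0.557, -3.091, 0.001]
contact_force: [0.6, -0.3, -0.2]
grip_width: 0.006
[0.42120554 0.00509961 0.2918593 ] [ 0.56707131 -0.33990116 -0.24830624] 0.007731140545682859
brass [ 312    0   62   22 1042] top [0.2422 0.1537]
brass [ 41 124  27  37 153] top [ 0.2359 -0.2463]
brass [483 185  10  16  93] top [0.5215 0.275 ]
brass [472 188  14  20 186] top [0.5204 0.2589]
brass [ 27 209  10  26 126] top [ 0.3243 -0.3491]
brass [ 77 216  14  45 300] top [ 0.3692 -0.2584]
brass [268 223  19  24 306] top [ 0.4695 -0.0128]
brass [169 336  21  18 210] top [ 0.585 -0.211]
sc11 742 [281.4703504 344.4393531]
sc13 736 [280.7201087  343.75679348]
```

The viewer is used up, so I'll check flushness numerically with the wrist image, reading the profile across the panel and cabinet edges.

```bash
python3 - <<'E'
from h import *
c=load('w13'); ux=np.array([.937,-.349,0]); uy=np.array([.349,.937,0]); k=np.array([.4695,-.0128,0])
h=cv2.cvtColor(c['image'],cv2.COLOR_RGB2GRAY)
def fproj(p):
    q=R.from_rotvec(c['rvec']).apply(p)+c['tvec']; r=np.hypot(q[0],q[1]); t=np.arctan2(r,q[2]); return c['cx']+c['fx']*t*q[0]/r, c['cy']+c['fx']*t*q[1]/r
for dy in (-.07,-.045,.045,.07):
    # px along unit x at z=.084, from 15 to 65 mm behind the knob face
    print(dy,[(d,int(cv2.getRectSubPix(h,(1,1),tuple(map(float,fproj(k+ux*d/1000+uy*dy+np.array([0,0,.084])))))[0,0])) for d in range(14,70,2)])
E
```

```text
-0.07 [(14, 65), (16, 64), (18, 62), (20, 65), (22, 67), (24, 67), (26, 66), (28, 69), (30, 85), (32, 81), (34, 103), (36, 143), (38, 164), (40, 182), (42, 185), (44, 183), (46, 172), (48, 165), (50, 166), (52, 166), (54, 165), (56, 171), (58, 178), (60, 184), (62, 184), (64, 183), (66, 183), (68, 187)]
-0.045 [(14, 65), (16, 64), (18, 60), (20, 63), (22, 68), (24, 66), (26, 65), (28, 67), (30, 84), (32, 77), (34, 101), (36, 146), (38, 169), (40, 181), (42, 183), (44, 182), (46, 172), (48, 165), (50, 166), (52, 164), (54, 162), (56, 167), (58, 174), (60, 179), (62, 180), (64, 181), (66, 184), (68, 186)]
0.045 [(14, 67), (16, 65), (18, 64), (20, 65), (22, 65), (24, 64), (26, 65), (28, 67), (30, 80), (32, 77), (34, 89), (36, 140), (38, 165), (40, 171), (42, 175), (44, 189), (46, 190), (48, 184), (50, 182), (52, 181), (54, 176), (56, 171), (58, 171), (60, 169), (62, 173), (64, 175), (66, 175), (68, 175)]
0.07 [(14, 69), (16, 66), (18, 66), (20, 66), (22, 65), (24, 64), (26, 65), (28, 69), (30, 80), (32, 79), (34, 83), (36, 128), (38, 164), (40, 187), (42, 189), (44, 191), (46, 192), (48, 186), (50, 181), (52, 180), (54, 176), (56, 172), (58, 171), (60, 171), (62, 175), (64, 174), (66, 172), (68, 171)]
```

```bash
python3 - <<'E'
from h import *
# top view: brightness along unit x through the panel, before and now (cabinet front edge z .1, panel top z .084)
ux=np.array([.937,-.349,0]); uy=np.array([.349,.937,0]); k=np.array([.4695,-.0128,0])
for n in ('top0','top13'):
    c=load(n); h=cv2.cvtColor(c['image'],cv2.COLOR_RGB2GRAY)
    for dy in (.05,.08):
        print(n,dy,[(d,int(cv2.getRectSubPix(h,(1,1),tuple(map(float,proj(c,k+ux*d/1000+uy*dy+np.array([0,0,.1])))))[0,0])) for d in range(-66,70,4)])
for n in ('sc0','sc13'):
    c=load(n); h=cv2.cvtColor(c['image'],cv2.COLOR_RGB2GRAY)
    print(n,[(d,int(cv2.getRectSubPix(h,(1,1),tuple(map(float,proj(c,k+ux*d/1000+uy*.07+np.array([0,0,.084])))))[0,0])) for d in range(14,70,2)])
E
```

```text
top0 0.05 [(-66, 137), (-62, 137), (-58, 136), (-54, 118), (-50, 79), (-46, 70), (-42, 111), (-38, 142), (-34, 138), (-30, 137), (-26, 146), (-22, 148), (-18, 150), (-14, 148), (-10, 144), (-6, 144), (-2, 144), (2, 146), (6, 147), (10, 143), (14, 113), (18, 72), (22, 100), (26, 97), (30, 93), (34, 129), (38, 144), (42, 144), (46, 138), (50, 133), (54, 133), (58, 133), (62, 136), (66, 140)]
top0 0.08 [(-66, 133), (-62, 132), (-58, 132), (-54, 126), (-50, 92), (-46, 70), (-42, 110), (-38, 143), (-34, 141), (-30, 138), (-26, 146), (-22, 150), (-18, 151), (-14, 148), (-10, 145), (-6, 145), (-2, 146), (2, 147), (6, 148), (10, 144), (14, 114), (18, 74), (22, 106), (26, 114), (30, 107), (34, 138), (38, 147), (42, 143), (46, 137), (50, 132), (54, 132), (58, 133), (62, 133), (66, 138)]
top13 0.05 [(-66, 66), (-62, 67), (-58, 72), (-54, 76), (-50, 42), (-46, 13), (-42, 12), (-38, 20), (-34, 26), (-30, 43), (-26, 66), (-22, 86), (-18, 96), (-14, 101), (-10, 109), (-6, 119), (-2, 123), (2, 121), (6, 119), (10, 117), (14, 106), (18, 85), (22, 67), (26, 60), (30, 80), (34, 93), (38, 94), (42, 91),
[... 371 characters left out ...]
(38, 97), (42, 130), (46, 138), (50, 134), (54, 135), (58, 134), (62, 136), (66, 139)]
sc0 [(14, 101), (16, 156), (18, 191), (20, 184), (22, 133), (24, 102), (26, 86), (28, 83), (30, 82), (32, 85), (34, 83), (36, 87), (38, 109), (40, 142), (42, 175), (44, 194), (46, 204), (48, 209), (50, 211), (52, 211), (54, 210), (56, 207), (58, 203), (60, 201), (62, 199), (64, 199), (66, 200), (68, 201)]
sc13 [(14, 97), (16, 96), (18, 96), (20, 97), (22, 97), (24, 97), (26, 98), (28, 109), (30, 123), (32, 131), (34, 116), (36, 109), (38, 127), (40, 160), (42, 193), (44, 212), (46, 221), (48, 226), (50, 226), (52, 226), (54, 225), (56, 223), (58, 221), (60, 218), (62, 217), (64, 216), (66, 217), (68, 218)]
```

The panel edge (≈29 mm behind the knob face) and the cabinet edge (≈28 mm, corrected for height) agree to about 1 mm, so the drawer is flush. Handing in.

```bash
python3 -c "
from station import *
print(close_job(), state()['time'])"
```

```text
the job is handed in; nothing more can be done
the job is handed in; nothing more can be done
```

The job is done and handed in at about 28 s on the robot's clock; handing in gave no verdict. I carried the tray to the dock, let go, and tipped it by the tail bar on the steel bar to about 38°. Both bottles slid into the groove. I then lowered the tray, let go, pushed the drawer past its catch and backed the arm clear.

**What the last checks showed**
- **Bottles:** they lay one behind the other in the groove, mids about 87 mm apart and about 1.5 mm off its centre line. I measured this from the top camera while the tray was still tipped, and saw it again in the last picture before I shut the drawer.
- **Tray:** measured from the wrist camera after lowering, it lay within about 1 mm of where it first docked and was level. Its notch is about 5–6 mm behind the bar. After the drawer push, its blue outline in the scene view had moved by less than 1 pixel.
- **Drawer:** the push force peaked at about 11 N, fell to about 4 N, then rose to about 19 N at a firm stop. The panel and cabinet edges line up to about 1 mm.

**What disagreed or stayed unsure**
- **Knob travel:** the camera gives 72–74 mm and the arm gives 77 mm; I trust the firm stop and the flush edges.
- **Lowering the tray:** the arm read 6–8 N upward and stopped about 2.5 mm above the original grip height. After release the tray lay level.
- **Bystanders and final view:** the picture limit was reached, so I did not view the scene after the drawer was shut. I did not measure the cups, glass and jar separately; the arm never worked near them.

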